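# Nest the sample cup on the inclined mixer and lock it with the T-handle key

## Task

Load the inclined mixer: nest the loose shouldered cup fully home in the steel holder cup of the same shape on its sloping top, and let go of it. Then take the forked T-handle key from its stand, set it right down over the tang inside the collar and with it turn the clamp clockwise to its stop so that the arm lies over the cup; do not push the arm itself. Finally put the key back upright in its well in the stand, and leave the other things on the bench where they are.

Things in the scene. Friction and masses are not known exactly. Their poses are not given: they have to be found in the camera images.
- cup: loose sample cup, white plastic, open, round, 80 mm tall, about 70 g: tapered body, 36 mm across at the foot, 52 mm at 50 mm height; there a flat shoulder, above it a straight band 64 mm across from 50 mm up to the rim at 80 mm; wall 2.5 mm. Stands on the table left or right of the mixer. Origin: centre of the underside, z up through the mouth; its yaw does not matter
- carrier: sloping aluminium top plate (190 x 260 mm) of the fixed inclined mixer. Origin: centre of its upper face, 100 mm above the table. z: square out of the plate, leaning 30 degrees from vertical towards the robot; x: up the slope, away from the robot; y: level, left. Holder cup and collar stand on it at y = +45 and -45 mm. The mixer's base, 210 x 270 mm, lies centred below the origin
- holder_rim (a point): centre of the mouth of the fixed steel holder cup (shape and size of the loose cup, axis along carrier z), 18 mm above the plate; axes as the carrier. A nested cup rests its shoulder on this rim: its underside is then 50 mm inside and its own rim stands 30 mm above this one, with about 2 mm side play
- tang_foot (a point): on the clamp spindle's axis (along carrier z), at the foot of its brass tang, 62 mm above the plate; axes as the carrier. The tang is a flat tongue 10 mm thick, 30 mm long, 18 mm high, ridged on top, its length in the direction of the clamp arm. It stands inside the guard collar, out of fingers' reach
- collar_mouth (a point): centre of the upper mouth of the fixed steel guard collar round the tang, 42 mm above tang_foot; axes as the carrier. Bore 47 mm, outside 66 mm; two posts hold it, on its up-slope side and on the side away from the holder cup
- clamp (a joint): turn of the clamp spindle, rad. 0: arm swung aside towards the robot, 1.25 rad short of closed; 1.25: closed, at its stop, arm over the holder cup. Grows clockwise seen from above along the spindle. Starts at 0 to 0.25. Stiff, about 0.12 N m; stays where it is left
- clamp_arm: dark steel arm on the clamp spindle, 16 mm wide, 10 mm thick, sticking out below the collar to 86 mm from the spindle axis; its underside, 52 mm above the plate, passes 4 mm over the rim of a fully nested cup. Origin on the spindle axis 50 mm above the plate; z along carrier z; y along the arm and the tang, towards the holder cup when closed
- key: T-handle key, 123 mm tall, 0.22 kg: steel fork of two jaws (each 7 mm thick, 28 mm wide, 21 mm deep, 14 mm apart) below a round shaft, black bar handle on top. Origin: centre of the fork's underside, z up the shaft, y along the bar and the flat of the jaws. It goes over the tang with y along the arm, either way round, down to tang_foot; turning play 0.15 rad, side play 3 mm. Stands in the stand
- key_grip (a point): centre of the key's black bar handle, 114 mm above the key's origin; axes as the key. The bar is 14 mm thick (x), 100 mm long (y), 18 mm high (z)
- stand: wooden key stand fixed to the table, 66 x 156 mm, 40 mm high, with two square wells; the key stands upright in one, its bar within 0.6 rad of the stand's y, the nut driver in the other. Origin: centre of its underside, y along its length, z up
- well_a (a point): centre of the floor of the well at the stand's +y end: 48 x 48 mm, floor 6 mm above the table, 34 mm deep; it takes the key at any yaw
- well_b (a point): the same for the well at the -y end, 90 mm from the other
- nutdriver: bystander: straight nut driver with a round 30 mm foot and a round black handle 30 mm across, 125 mm tall, standing in the other well. Origin: centre of its underside
- beaker: bystander: plain white plastic beaker, smoothly tapered without a shoulder, rim 72 mm across, 105 mm tall, close beside the cup. Origin: centre of its underside
- jar: bystander: glass jar 56 mm across, 70 mm tall, aluminium lid, close to the stand. Origin: centre of its underside
- bottle: bystander: clear plastic bottle 68 mm across, 190 mm tall. Origin: centre of its underside
- jar2: bystander: amber jar 72 mm across, 100 mm tall. Origin: centre of its underside
- dishes: bystander: pair of stacked flat culture dishes, 86 mm across, 30 mm tall, in front of the mixer. Origin: centre of its underside
- dish: bystander: white porcelain bowl, 72 mm across, 28 mm tall, in front of the mixer. Origin: centre of its underside

How it is judged (in metres and radians):
On the way, in this order (a step that is already met when the one before it is completed fails the run):
1. the cup is nested in the holder cup and let go, the clamp still open (x of cup in the frame of carrier between -0.006 and 0.006 m and y of cup in the frame of carrier between 0.039 and 0.051 m and z of cup in the frame of carrier between -0.038 and -0.026 m and angle between the z axis of cup and the z axis of carrier, either way round below 0.12 rad and contact force between the fingers and cup below 0.5 N and value of joint clamp below 0.4 rad), for 0.2 s.
2. the key is down over the tang, the clamp still open (distance between key and tang_foot below 0.01 m and angle between the z axis of key and the z axis of carrier, either way round below 0.15 rad and value of joint clamp below 0.4 rad), for 0.05 s.
3. the clamp is turned home, the key still on the tang (distance between key and tang_foot below 0.01 m and angle between the z axis of key and the z axis of carrier, either way round below 0.15 rad and value of joint clamp above 1.1 rad), for 0.1 s.
At the end, for the whole second after the job is handed in: Cup nested within 6 mm (each carrier axis) and 0.12 rad of fully home; clamp beyond 1.1 rad (stop 1.25); key at rest in a well of the stand, upright within 0.12 rad, within 18 mm of the well centre and at most 6 mm above its floor (x of cup in the frame of carrier between -0.006 and 0.006 m and y of cup in the frame of carrier between 0.039 and 0.051 m and z of cup in the frame of carrier between -0.038 and -0.026 m and angle between the z axis of cup and the z axis of carrier, either way round below 0.12 rad and value of joint clamp above 1.1 rad and (horizontal distance between key and well_a below 0.018 m or horizontal distance between key and well_b below 0.018 m) and z of key in the frame of stand below 0.012 m and angle between key's own z axis and vertical below 0.12 rad and linear speed of each of key, cup below 0.03 m/s); the robot touches nothing.
It fails at once if the clamp arm itself is pushed, by robot or key (over 3 N) (contact force between any of the arm, the fingers, key and clamp_arm above 3 N).
It fails at once if a bystander is moved more than 30 mm (the nut driver 40 mm) (distance of any of beaker, jar, bottle, jar2, dishes, dish from where it was at the start of the episode above 0.03 m or distance of nutdriver from where it was at the start of the episode above 0.04 m).
It also fails if it takes over 72 s, if anything falls off the work surface, if the arm or the gripper's body presses on something with over 40 N, if the wrist force passes 120 N, or if a joint passes its speed limit or range.

## Robot

A 6-joint arm with a two-finger parallel gripper is mounted at the origin on the work surface. World frame = base frame: x ahead of the robot, y to its left, z up, the work surface at z = 0. Lengths are in mm, angles in degrees, forces in N, time in s.
With the tool pointing down it reaches from about 350 to 775 mm from the base axis. Payload 7.3 kg.
Tool frame: the origin (TCP) lies on the centre line of the jaws, within the pads' length; the fingertips stand 14 mm ahead of it and the grasp point (between the pads) lies 5 mm behind it; z points along the fingers, y is the line along which they close (so a half turn about z gives the same grasp; the last joint's range is limited). The gripper opens to 92 mm and grips with 3 to 60 N. Pads are 19 mm wide; open, the fingers measure 130 mm over their backs; the gripper's body (75 mm by 190 mm) begins 47 mm behind the grasp point.
Start: joints at [-71.792, 19.595, 87.324, -0, 73.075, -8.365], TCP at [234.882, -469.546, 240.741] pointing down, gripper open.
Joint ranges: [-145.02, 145.02], [-44.19, 115.74], [2.07, 154.8], [-57.11, 237.11], [16.16, 152.29], [-177.93, 177.93]. Speed limits (degrees/s): [147.25, 147.25, 180, 180, 180, 180].

## Interface

Orientations are given as a 3x3 rotation matrix whose columns are the frame's x, y, z axes.
In Python, from rig import ctrl gives the robot as it stands.
- The arm moves only by the tool jog_arm, called after "Emit:" as name(argument=value, ...), one argument or row to a line, values as JSON. Schema: {"type":"object","properties":{"segments":{"type":"object","properties":{"steps":{"type":"array","items":{"type":"array","items":{"type":"number"},"minItems":7,"maxItems":7},"minItems":1,"maxItems":20}},"additionalProperties":false,"required":["steps"]},"grip_n":{"type":"number"},"only":{"type":"string"},"quiet":{"type":"boolean"},"lines":{"type":"string"}},"required":["segments"],"additionalProperties":false}. segments is an object whose key "steps" holds a list of rows, 1 to 20 of them, each of 7 numbers: a rotation vector rx, ry, rz in fractions of the full range, 1 being 4 rad, then dx, dy, dz in fractions of the full range, 1 being 75 cm, then the finger opening in mm; each row is the pose to reach, as a shift and turn from the pose commanded when the call began, along the tool's axes at that moment; what a row does not reach only later rows make up. A row lasts 1/12 s, in which the tool goes at most 41.7 mm and 7.16 degrees, less where a joint would pass 70% of its speed; a pose out of reach is approached as far as the arm can. The fingers move at their own pace and stop on an object; grip_n is the grip in N (left out, the last holds). Time passes only in rows, so rows that do not move let the fingers close. The tool returns the time, the measured TCP pose, the force, the opening and the grip force at its end. only (a regular expression) keeps the lines of the reply that match it, lines (a string "A,B") keeps lines A to B, and quiet returns only ok. No shift or turn number may pass 1 either way. Input that does not fit is refused with a message, and nothing moves.
- ctrl.sense(): the state, without advancing time (a new reading comes with each control period).
- ctrl.camera(name): name is "scene" or "top" or "wrist"; returns a dict with "img" (420x560x3 uint8, red, green, blue), "z_map" (420x560 float32, mm along the optical axis (not along the pixel's ray), 0 where there is no reading), "mtx" (3x3 intrinsics, pixels), "R" (3x3) and "t" (3): a world point X has camera coordinates R X + t. Camera axes: x right, y down, z forward; pixel columns grow to the right and rows downward; lengths in mm; the calibration is good to about 2 mm. The wrist camera is an equidistant fisheye: a pixel r from the principal point sees the ray r / f radians off the axis. A picture is of the moment at which its call begins.
- ctrl.close_job(): hands the job in; it is judged then, once.
The state is a dict: "time": time; "joint_positions": joint angles; "qd": joint speeds; "joint_efforts": joint torques, N m; "eef_pos": TCP position; "ee_rot": TCP orientation; "force": force on the tool from outside, world axes, zero at the start; "moment": the same for the moment, N m; "opening": finger opening in mm; "grip_force": force on a finger pad.
Only numpy, scipy, OpenCV 4.12 (cv2) and the standard library are available. Lean on these libraries where they do the work, as an engineer would, in place of code of your own. Each camera call takes 0.05 s, during which the arm holds its last target. There are 200 camera calls.

## Working session

There is one attempt and no reset: what is moved stays moved. The work goes in short steps, Python scripts to look and compute and a tool call to move; the robot and the scene stay as the last step left them, time stands still between calls to the robot, and variables do not carry over. Pictures are saved under pics/ and viewed, at most 10 in all, crops included, and the job is handed in when it is done.

```bash
ls; mkdir -p pics
```

Create h.py:
```python
import numpy as np, cv2, pickle
from rig import ctrl
def cam(n):
    c=ctrl.camera(n); pickle.dump(c,open(f'{n}.pkl','wb')); return c
def load(n): return pickle.load(open(f'{n}.pkl','rb'))
def save(c,f): cv2.imwrite('pics/'+f,c['img'][:,:,::-1])
def cloud(c):
    z=c['z_map']; h,w=z.shape; u,v=np.meshgrid(np.arange(w),np.arange(h)); m=c['mtx']
    p=np.stack([(u-m[0,2])/m[0,0]*z,(v-m[1,2])/m[1,1]*z,z],-1)
    p=(p-np.array(c['t']).ravel())@np.array(c['R']); p[z==0]=np.nan; return p
```

Run:
```python
from h import *
a=cam('top'); b=cam('scene')
cv2.imwrite('pics/a.png',cv2.resize(np.vstack([a['img'],b['img']])[:,:,::-1],(400,600)) ) if 0 else None
save(a,'top.png'); save(b,'scene.png')
for c in(a,b): print(c['mtx'],-np.array(c['R']).T@np.array(c['t']).ravel(), np.array(c['R'])[2])
s=ctrl.sense(); print(s['time'],s['ee_rot'],s['opening'])
```

```text
pics
rig.py
[[506.91021914   0.         282.69755855]
 [  0.         506.91021914 215.40040784]
 [  0.           0.           1.        ]] [ 215.54460748   -9.69162477 1590.1344363 ] [ 0.18780396  0.00459273 -0.9821958 ]
[[414.95499473   0.         275.96766058]
 [  0.         414.95499473 210.84768902]
 [  0.           0.           1.        ]] [ 970.84356669 -754.64703165  746.41142866] [-0.43969336  0.70511495 -0.55631166]
0.1 [[ 8.94357620e-01  4.47352529e-01 -4.03671899e-04]
 [ 4.47352665e-01 -8.94356753e-01  1.26178582e-03]
 [ 2.03436389e-04 -1.30907146e-03 -9.99999122e-01]] 92.13352049914978
```

View pics/top.png

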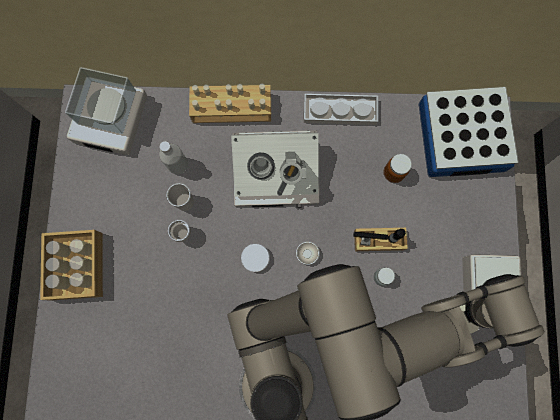

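View pics/scene.png

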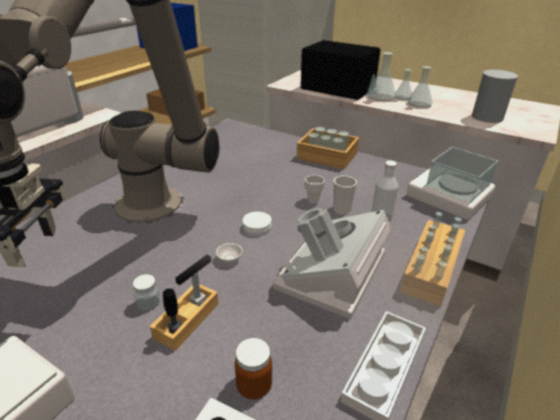

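Top view: mixer at (277,168), with the holder cup at (261,166) and the collar at (291,172). White vessels stand at (179,231) and (178,195). The stand is at (381,239), with the key bar at (372,237) and the nut driver at (400,236). Next I'll measure them from depth.

Create m.py:
```python
from h import *
a=load('top'); P=cloud(a); b=load('scene'); Q=cloud(b)
def st(n,P,r,lo,hi):
    p=P[r[1]:r[3],r[0]:r[2]].reshape(-1,3); p=p[(p[:,2]>lo)&(p[:,2]<hi)]
    if len(p)<5: print(n,len(p)); return p
    (c,rad)=cv2.minEnclosingCircle(p[:,:2].astype(np.float32)); print(n,len(p),'c',np.round(c,1),'r',round(rad,1),'zmax',np.percentile(p[:,2],98).round(1)); return p
st('near',P,(160,213,200,250),20,200); st('near rim',P,(160,213,200,250),70,90)
st('far',P,(160,178,200,212),20,200); st('far rim',P,(160,178,200,212),95,115)
st('scene near',Q,(300,170,328,210),20,200);st('scene far',Q,(331,172,358,215),20,200)
# table check
print('table z',np.nanmedian(P[260:300,120:220,2]), np.nanmedian(Q[240:260,200:220,2]))
# plate plane
reg=P[130:208,230:322].reshape(-1,3); reg=reg[~np.isnan(reg[:,0])]
best=None; rng=np.random.default_rng(0)
for i in range(500):
    s=reg[rng.choice(len(reg),3,0)]; n=np.cross(s[1]-s[0],s[2]-s[0]); l=np.linalg.norm(n)
    if l<1: continue
    n/=l; n*=np.sign(n[2])
    if abs(n[2]-.866)>.05: continue
    k=abs((reg-s[0])@n)<2.5
    if best is None or k.sum()>best.sum(): best=k
pl=reg[best]; c=pl.mean(0); n=np.linalg.svd(pl-c)[2][2]; n*=np.sign(n[2]); print('plane n',n,'tilt',np.degrees(np.arccos(n[2])),len(pl))
y=np.cross([0,0,1],-n*[1,1,0]) ; 
x=np.array([-n[0],-n[1],0]); x/=np.linalg.norm(x); x=x*np.cos(np.pi/6)+np.array([0,0,.5]); y=np.cross(n,x); y/=np.linalg.norm(y); x=np.cross(y,n)
R=np.stack([x,y,n],1); print(R.round(4))
q=(pl-c)@R
lo,hi=np.percentile(q,[.3,99.7],axis=0); print('extents',lo,hi)
rect=cv2.minAreaRect(q[:,:2].astype(np.float32)); print(rect)
o=c+R@np.append(rect[0],0); print('carrier origin',o)
np.savez('car.npz',R=R,o=o)
# stand
```

```bash
python3 m.py
```

Run:
```python
from h import *
a=load('top');b=load('scene')
A=cv2.resize(a['img'][125:215,225:330],None,fx=3.8,fy=3.8,interpolation=2)
B=cv2.resize(a['img'][215:295,330:420],(399,342),interpolation=2)
cv2.imwrite('pics/c1.png',np.hstack([A,B])[:,:,::-1]); print(A.shape)
```

```text
near 295 c [450.1 311.9] r 33.1 zmax 82.9
near rim 86 c [450.1 311.9] r 33.1 zmax 85.9
far 399 c [553.7 314.3] r 36.7 zmax 108.9
far rim 108 c [554.1 314.5] r 36.4 zmax 110.2
scene near 394 c [525.  172.4] r 193.5 zmax 190.2
scene far 660 c [553.9 314.3] r 38.5 zmax 106.9
table z -0.06855962359027776 1.526487450395976
plane n [-0.50196355 -0.04479481  0.86372798] tilt 30.26222732059718 1986
[[ 0.8603 -0.0889 -0.502 ]
 [ 0.0768  0.996  -0.0448]
 [ 0.504   0.      0.8637]]
extents [-101.27749865 -124.30847146   -2.59840141] [ 90.63124031 134.5274498    2.73863453]
((-4.6822357177734375, 5.8443450927734375), (257.7490234375, 191.42958068847656), 88.40535736083984)
carrier origin [655.82366462  25.5560567  100.99023565]
(342, 399, 3)
```

View pics/c1.png

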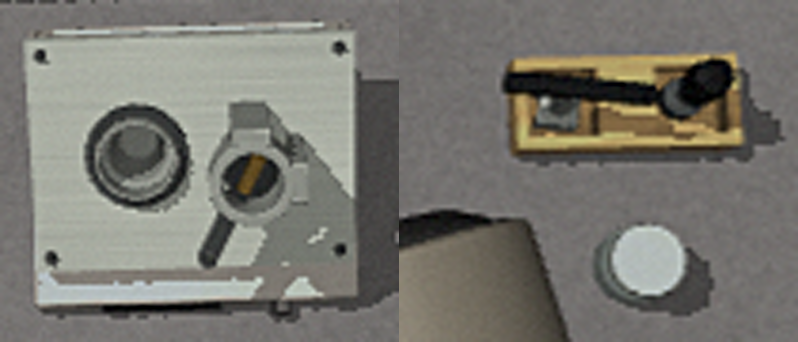

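The right crop shows the key bar from about (505,80) to (660,95), with its shaft over the left well. The nut driver leans in the right well at (690,90). In the left crop, the clamp is open, with its arm tip at (208,255). The vessel nearer the robot has r≈32 and height≈80, so it is the cup. Next I'll refine the carrier, key and stand.

Create m2.py:
```python
from h import *
from scipy.optimize import least_squares
a=load('top'); P=cloud(a); b=load('scene'); Q=cloud(b)
d=np.load('car.npz'); R=d['R']; o=d['o']
def frame(yaw):
    c,s=np.cos(yaw),np.sin(yaw); x=np.array([c*.8660254,s*.8660254,.5]); y=np.array([-s,c,0]); return np.stack([x,y,np.cross(x,y)],1)
def fitc(p,r):
    f=lambda q:np.hypot(p[:,0]-q[0],p[:,1]-q[1])-r
    return least_squares(f,p.mean(0)[:2],loss='soft_l1')
for name,Pc,reg in(('top',P,(230,130,322,208)),('scene',Q,(265,195,400,320))):
  g=Pc[reg[1]:reg[3],reg[0]:reg[2]].reshape(-1,3); g=g[~np.isnan(g[:,0])]
  for yaw in (np.radians(4),):
    F=frame(yaw); q=(g-o)@F
    k=(abs(q[:,2])<4)&(abs(q[:,0])<100)&(abs(q[:,1])<140); print(name,'plate z off',np.median(q[k,2]))
    zo=np.median(q[k,2]); pl=q[k]
    r=cv2.minAreaRect(pl[:,:2].astype(np.float32)); print(' rect',r)
    h=q[(abs(q[:,2]-zo-18)<3)&(np.hypot(q[:,0],q[:,1]-45)<40)]
    (c,rr)=cv2.minEnclosingCircle(h[:,:2].astype(np.float32)); print(' holder',len(h),c,rr)
    h=q[(abs(q[:,2]-zo-104)<3)&(np.hypot(q[:,0],q[:,1]+45)<45)]
    if len(h)>4:
      (c,rr)=cv2.minEnclosingCircle(h[:,:2].astype(np.float32)); print(' collar',len(h),c,rr, h[:,2].mean())
# tang brass
im=cv2.cvtColor(a['img'],cv2.COLOR_RGB2HSV); F=frame(np.radians(4))
m=np.zeros(im.shape[:2],bool); m[160:185,280:302]=1
k=m&(im[...,0]>10)&(im[...,0]<28)&(im[...,1]>110)&(im[...,2]>60)
tp=(P[k]-o)@F; print('tang',k.sum(),np.nanmedian(tp,0)); t=tp[~np.isnan(tp[:,0])]
r=cv2.minAreaRect(t[:,:2].astype(np.float32)); print(r, np.linalg.svd(t[:,:2]-t[:,:2].mean(0))[2][0])
# clamp arm dark
q=(P-o)@F; k=(abs(q[...,2]-62)<4)&(np.hypot(q[...,0],q[...,1]+45)<95)&(np.hypot(q[...,0],q[...,1]+45)>36)&(q[...,0]<-10)
t=q[k]; print('arm pts',len(t), t.mean(0), np.degrees(np.arctan2(t[:,1].mean()+45,t[:,0].mean())))
# stand
g=P[220:255,340:420].reshape(-1,3); g=g[~np.isnan(g[:,0])]
s=g[abs(g[:,2]-40)<5]; print('stand',cv2.minAreaRect(s[:,:2].astype(np.float32)),len(s),s[:,2].mean())
k=g[(abs(g[:,2]-129)<7)&(g[:,1]>-265)]; print('bar',cv2.minAreaRect(k[:,:2].astype(np.float32)),len(k),np.median(k[:,2]))
k=g[(g[:,2]>100)]; print('high',np.round(k[::6],0).tolist())
s=Q[285:345,150:220].reshape(-1,3); s=s[(abs(s[:,2]-40)<5)]; print('stand scene',cv2.minAreaRect(s[:,:2].astype(np.float32)),len(s))
k=Q[255:285,170:215].reshape(-1,3); k=k[abs(k[:,2]-125)<12];print('bar scene',cv2.minAreaRect(k[:,:2].astype(np.float32)),len(k),k.mean(0))
```

```bash
python3 m2.py
```

```text
top plate z off -0.3503376871105647
 rect ((-0.02812957763671875, 0.1269073486328125), (258.0505065917969, 191.4215545654297), 89.38159942626953)
 holder 37 (0.5048717260360718, 43.292274475097656) 32.60140609741211
 collar 184 (4.803877830505371, -49.995548248291016) 39.8180046081543 103.53013336361468
scene plate z off 0.6801109197578536
 rect ((-0.5540237426757812, 0.126007080078125), (265.4411926269531, 193.06790161132812), 89.51689147949219)
 holder 42 (1.5384275913238525, 45.11415100097656) 32.34327697753906
 collar 190 (5.148256301879883, -49.182823181152344) 40.31389617919922 104.11277034971457
tang 38 [  1.43535245 -46.09997471  77.57231247]
((0.44647789001464844, -45.07600402832031), (9.701591491699219, 28.262731552124023), 61.7338752746582) [-0.87377324  0.48633355]
arm pts 66 [-56.33943077 -15.77368476  61.85551555] 152.5817842050688
stand ((448.4736022949219, -307.7177429199219), (66.22716522216797, 156.82080078125), 1.9838335514068604) 445 40.04848375560566
bar ((445.7507019042969, -238.41995239257812), (52.668968200683594, 14.600809097290039), 85.13484191894531) 93 128
[... 730 characters left out ...]
.0, 127.0], [442.0, -245.0, 124.0], [442.0, -262.0, 126.0], [442.0, -280.0, 127.0], [442.0, -296.0, 130.0], [446.0, -338.0, 112.0], [443.0, -351.0, 134.0], [439.0, -242.0, 123.0], [439.0, -259.0, 127.0], [438.0, -276.0, 133.0], [440.0, -294.0, 127.0], [445.0, -338.0, 101.0], [442.0, -351.0, 120.0], [437.0, -267.0, 118.0], [437.0, -283.0, 123.0], [437.0, -299.0, 129.0], [441.0, -345.0, 109.0], [435.0, -298.0, 121.0]]
stand scene ((414.6009216308594, -307.92657470703125), (136.85081481933594, 159.1604766845703), 2.2895917892456055) 1039
bar scene ((444.7416687011719, -259.7278137207031), (101.09616088867188, 16.02614402770996), 85.52743530273438) 371 [ 447.18131169 -264.36469086  125.37435416]
```

Add to h.py:
```python
from scipy.spatial.transform import Rotation as Ro
def frame(yaw):
    c,s=np.cos(yaw),np.sin(yaw); x=np.array([c*.8660254,s*.8660254,.5]); y=np.array([-s,c,0]); return np.stack([x,y,np.cross(x,y)],1)
C=frame(np.radians(3.45)); O=np.array([656,25.6,100.4])
def W(x,y,z): return O+C@[x,y,z]
def down(az):
    a=np.radians(az); y=np.array([np.cos(a),np.sin(a),0]); z=np.array([0,0,-1.]); return np.stack([np.cross(y,z),y,z],1)
def tilt(az):  # tool z = -carrier z, tool y at angle az (deg) in carrier plane from carrier x
    a=np.radians(az); y=C@[np.cos(a),np.sin(a),0]; z=-C[:,2]; return np.stack([np.cross(y,z),y,z],1)
def state():
    s=ctrl.sense(); return s,np.array(s['ee_rot']),np.array(s['eef_pos'])
def row(name,R,p):
    s,R0,p0=state(); print(name,Ro.from_matrix(R0.T@R).as_rotvec(degrees=True).round(1),(R0.T@(np.array(p)-p0)).round(1))
```

Run:
```python
from h import *
row('via',down(0),[470,-60,300]); row('cup',down(63),[450,312,200])
```

```text
via [ -0.1  -0.1 -63.4] [ 393.4 -260.8  -59.5]
cup [-0.000e+00 -1.000e-01 -1.264e+02] [ 542.  -602.4   41. ]
```

The manual's scale: shifts go in shares of 75 cm and turns go in shares of 4 rad. Converting my numbers, -602 mm / 750 = -0.8027, 542 mm / 750 = 0.7227, -126.4 degrees / 229.1831 = -0.5515.

Emit:
jog_arm(
  segments={"steps": [[0,0,-0.2766,0.524,-0.348,-0.0787,92],[0,0,-0.2766,0.524,-0.348,-0.0787,92],[0,0,-0.2766,0.524,-0.348,-0.0787,92],[0,0,-0.2766,0.524,-0.348,-0.0787,92],[0,0,-0.2766,0.524,-0.348,-0.0787,92],[0,0,-0.2766,0.524,-0.348,-0.0787,92],[0,0,-0.2766,0.524,-0.348,-0.0787,92],[0,0,-0.2766,0.524,-0.348,-0.0787,92],[0,0,-0.2766,0.524,-0.348,-0.0787,92],[0,0,-0.2766,0.524,-0.348,-0.0787,92],[0,0,-0.5515,0.7227,-0.8027,0.0547,92],[0,0,-0.5515,0.7227,-0.8027,0.0547,92],[0,0,-0.5515,0.7227,-0.8027,0.0547,92],[0,0,-0.5515,0.7227,-0.8027,0.0547,92],[0,0,-0.5515,0.7227,-0.8027,0.0547,92],[0,0,-0.5515,0.7227,-0.8027,0.0547,92],[0,0,-0.5515,0.7227,-0.8027,0.0547,92],[0,0,-0.5515,0.7227,-0.8027,0.0547,92],[0,0,-0.5515,0.7227,-0.8027,0.0547,92],[0,0,-0.5515,0.7227,-0.8027,0.0547,92]]},
  grip_n=20,
)

```text
time: 1.77
eef_pos: [449.3, 298.0, 202.3]
ee_rot: [[-0.893, 0.449, -0.0], [0.449, 0.893, -0.0], [0.0, -0.001, -1.0]]
force: [0.4, 0.4, 0.4]
opening: 91.7
grip_force: 0.0
```

Run:
```python
from h import *
s,_,_=state(); print(np.round(s['joint_positions'],1))
row('cup',down(63),[450,312,200]);c=cam('scene');save(c,'s2.png');w=cam('wrist');save(w,'w2.png'); print(w['mtx'],w['R'],w['t'])
```

```text
[ 25.4  23.   88.5  -0.   68.5 -37.9]
cup [-0.  -0.   0.3] [ 5.7 12.8  2.3]
[[325.1922621    0.         281.15193944]
 [  0.         325.1922621  207.88576336]
 [  0.           0.           1.        ]] [[ 0.4511501   0.89244756  0.0009703 ]
 [ 0.86281166 -0.4364459   0.2550902 ]
 [ 0.22807811 -0.11424678 -0.96691677]] [-473.31617997 -275.02084819  283.48489836]
```

Add to h.py:
```python
def wcloud(c):
    z=c['z_map'].astype(float); h,w=z.shape; u,v=np.meshgrid(np.arange(w),np.arange(h)); m=c['mtx']
    dx=(u-m[0,2])/m[0,0]; dy=(v-m[1,2])/m[1,1]; th=np.hypot(dx,dy)+1e-9; k=np.tan(np.minimum(th,1.5))/th
    p=np.stack([dx*k*z,dy*k*z,z],-1); p=(p-np.array(c['t']).ravel())@np.array(c['R']); p[z==0]=np.nan; return p
```

Run:
```python
from h import *
c=load('wrist');P=wcloud(c).reshape(-1,3)
for lo,hi,xy in((74,84,(450,312)),(99,110,(554,314))):
    p=P[(P[:,2]>lo)&(P[:,2]<hi)&(np.hypot(P[:,0]-xy[0],P[:,1]-xy[1])<45)]
    print(len(p),cv2.minEnclosingCircle(p[:,:2].astype(np.float32)) if len(p)>4 else '')
p=P[(np.hypot(P[:,0]-450,P[:,1]-312)<45)]; print(np.nanpercentile(p[:,2],[1,50,90,99]))
```

```text
877 ((450.23272705078125, 312.4661865234375), 31.884862899780273)
199 ((554.4346313476562, 314.81964111328125), 35.83324432373047)
[ -0.31410138 286.84356701 301.21016407 304.45816648]
```

View pics/w2.png

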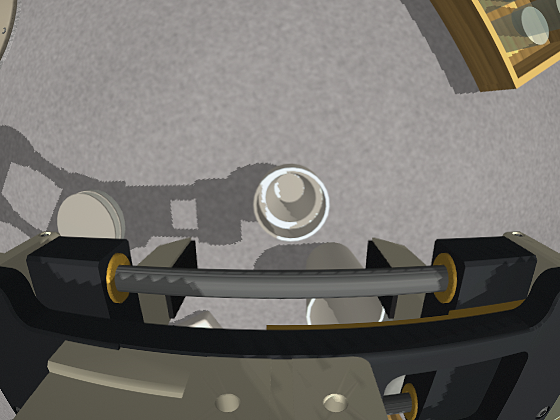

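The wrist view shows the shouldered cup at (291,203), centre (450.2,312.4), r 31.9, which matches the top view. The plain beaker is at (345,310). Descending to grip.

To row units: 134 mm / 750 = 0.1787, 13.2 mm / 750 = 0.0176, 0.3 degrees / 229.1831 = 0.0013.

Emit:
jog_arm(
  segments={"steps": [[0,0,0.0013,0.0079,0.0176,0.0267,92],[0,0,0.0013,0.0079,0.0176,0.08,92],[0,0,0.0013,0.0079,0.0176,0.1333,92],[0,0,0.0013,0.0079,0.0176,0.1787,92],[0,0,0.0013,0.0079,0.0176,0.1787,92],[0,0,0.0013,0.0079,0.0176,0.1787,92],[0,0,0.0013,0.0079,0.0176,0.1787,50],[0,0,0.0013,0.0079,0.0176,0.1787,50],[0,0,0.0013,0.0079,0.0176,0.1787,50],[0,0,0.0013,0.0079,0.0176,0.1787,50],[0,0,0.0013,0.0079,0.0176,0.1787,50],[0,0,0.0013,0.0079,0.0176,0.1787,50]]},
  grip_n=20,
)

```text
time: 2.87
eef_pos: [451.4, 310.7, 70.3]
ee_rot: [[-0.888, 0.459, 0.002], [0.459, 0.888, 0.001], [-0.001, 0.002, -1.0]]
force: [-0.1, -0.4, 6.3]
opening: 63.7
grip_force: 20.0
```

Run:
```python
from h import *
p=W(0,45,18-50+80+120+68-80)  # cup underside 120 above home, TCP 68 above underside
row('above',tilt(0),W(0,45,-32+120+68)); row('up',down(63),[450,312,200]); print(W(0,45,-32),p)
```

```text
above [-27.1 -15.5  57.8] [-222.9 -160.3 -165.2]
up [ 0.1  0.1 -0.3] [   1.6    0.7 -129.7]
[669.26301652  71.48128587  72.6871872 ] [575.43337335  65.8246028  235.4999624 ]
```

To row units: -223 mm / 750 = -0.2973, -175 mm / 750 = -0.2333, 57.8 degrees / 229.1831 = 0.2522.

Emit:
jog_arm(
  segments={"steps": [[0,0,0,0,0,-0.0533,50],[0,0,0,0,0,-0.1067,50],[0,0,0,0,0,-0.16,50],[0,0,0,0,0,-0.22,50],[-0.1182,-0.0676,0.2522,-0.2973,-0.2133,-0.2333,50],[-0.1182,-0.0676,0.2522,-0.2973,-0.2133,-0.2333,50],[-0.1182,-0.0676,0.2522,-0.2973,-0.2133,-0.2333,50],[-0.1182,-0.0676,0.2522,-0.2973,-0.2133,-0.2333,50],[-0.1182,-0.0676,0.2522,-0.2973,-0.2133,-0.2333,50],[-0.1182,-0.0676,0.2522,-0.2973,-0.2133,-0.2333,50],[-0.1182,-0.0676,0.2522,-0.2973,-0.2133,-0.2333,50],[-0.1182,-0.0676,0.2522,-0.2973,-0.2133,-0.2333,50],[-0.1182,-0.0676,0.2522,-0.2973,-0.2133,-0.2333,50],[-0.1182,-0.0676,0.2522,-0.2973,-0.2133,-0.2333,50],[-0.1182,-0.0676,0.2522,-0.2973,-0.2133,-0.2333,50],[-0.1182,-0.0676,0.2522,-0.2973,-0.2133,-0.2333,50],[-0.1182,-0.0676,0.2522,-0.2973,-0.2133,-0.2333,50],[-0.1182,-0.0676,0.2522,-0.2973,-0.2133,-0.2333,50]]},
)

```text
time: 4.37
eef_pos: [575.7, 65.9, 244.3]
ee_rot: [[-0.061, 0.865, 0.497], [0.998, 0.054, 0.029], [-0.002, 0.498, -0.867]]
force: [0.4, 0.6, -1.0]
opening: 63.5
grip_force: 20.0
```

Run:
```python
from h import *
s,_,_=state(); print(np.round(s['joint_positions'],1))
row('above',tilt(0),W(0,45,-32+120+70));row('80',tilt(0),W(0,45,-32+75+70));row('home',tilt(0),W(0,45,-32+70))
w=cam('wrist');save(w,'w3.png');P=wcloud(w).reshape(-1,3); q=(P-O)@C
k=q[(abs(q[:,2])<4)&(abs(q[:,0])<100)&(abs(q[:,1])<135)]; print('plate',len(k),np.median(k[:,2]))
if len(k)>20: print(cv2.minAreaRect(k[:,:2].astype(np.float32)), np.polyfit(k[:,0],k[:,2],1),np.polyfit(k[:,1],k[:,2],1))
k=q[(abs(q[:,2]-104)<3)&(np.hypot(q[:,0],q[:,1]+45)<36)]; print('collar',len(k),cv2.minEnclosingCircle(k[:,:2].astype(np.float32)) if len(k)>5 else'')
t=cam('scene');save(t,'s3.png');
```

```text
[ -2.6  11.7 104.8   5.3  33.9  -9.7]
above [-0.1  0.1  0.1] [-0.1 -4.6  5.5]
80 [-0.1  0.1  0.1] [-0.  -4.5 50.5]
home [-0.1  0.1  0.1] [ 1.000e-01 -4.300e+00  1.255e+02]
plate 19366 -0.04489525075642997
((-0.12574005126953125, 7.879508972167969), (191.37564086914062, 243.53787231445312), 0.07166287302970886) [-0.00064819 -0.00375408] [-0.00090138  0.0581625 ]
collar 51 ((1.136216163635254, -31.322689056396484), 31.669689178466797)
```

View pics/w3.png

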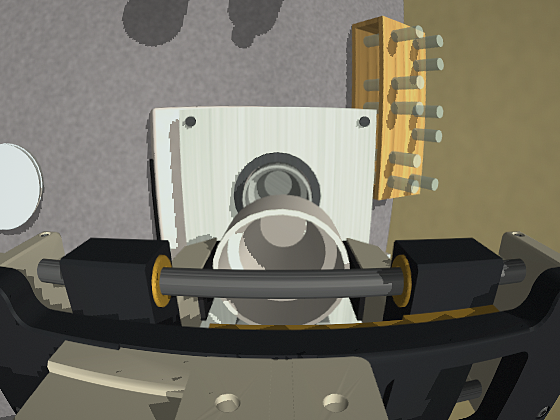

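The wrist view shows the cup held over the holder mouth at (277,183). The plate fit agrees with my carrier frame to within 0.4 mm and 0.1°. Lowering now.

Emit:
jog_arm(
  segments={"steps": [[0,0,0,0,-0.0059,0.0267,50],[0,0,0,0,-0.0059,0.06,50],[0,0,0,0,-0.0059,0.0867,50],[0,0,0,0,-0.0059,0.1067,50],[0,0,0,0,-0.0059,0.1227,50],[0,0,0,0,-0.0059,0.136,50],[0,0,0,0,-0.0059,0.1467,50],[0,0,0,0,-0.0059,0.1547,50],[0,0,0,0,-0.0059,0.16,50],[0,0,0,0,-0.0059,0.16,50]]},
)

```text
time: 5.3
eef_pos: [631.3, 69.1, 137.4]
ee_rot: [[-0.06, 0.866, 0.497], [0.998, 0.053, 0.029], [-0.002, 0.498, -0.867]]
force: [-0.1, -0.2, -0.8]
opening: 63.5
grip_force: 20.0
```

Run:
```python
from h import *
s,R0,p=state(); print((C.T@(p-O)).round(1)); row('home',tilt(0),W(0,45,-32+70)); print((R0.T@s['force']).round(1))
```

```text
[-0.5 44.9 43.1]
home [-0.1  0.1  0.1] [0.1 0.6 5.1]
[-0.2 -0.5  0.6]
```

To row units: 6 mm / 750 = 0.008, 5 mm / 750 = 0.0067.

Emit:
jog_arm(
  segments={"steps": [[0,0,0,0,0.0007,0.0027,50],[0,0,0,0,0.0007,0.0053,50],[0,0,0,0,0.0007,0.0067,50],[0,0,0,0,0.0007,0.008,50],[0,0,0,0,0.0007,0.008,50]]},
)

```text
time: 5.72
eef_pos: [634.7, 69.3, 133.5]
ee_rot: [[-0.06, 0.865, 0.498], [0.998, 0.053, 0.029], [-0.002, 0.499, -0.867]]
force: [-3.2, 0.4, 3.8]
opening: 63.3
grip_force: 20.0
```

Run:
```python
from h import *
s,R0,p=state(); print((C.T@(p-O)).round(1),(R0.T@s['force']).round(1))
```

```text
[ 0.4 44.9 38. ] [ 0.6 -0.9 -4.9]
```

A reaction of 4.9 N at exactly the expected depth means the cup is seated. Release and retreat.

To row units: -160 mm / 750 = -0.2133, -120 mm / 750 = -0.16.

Emit:
jog_arm(
  segments={"steps": [[0,0,0,0,0,0,70],[0,0,0,0,0,0,80],[0,0,0,0,0,0,84],[0,0,0,0,0,0,84],[0,0,0,0,0,-0.0133,84],[0,0,0,0,0,-0.0533,84],[0,0,0,0,0,-0.1067,84],[0,0,0,0,0,-0.16,84],[0,0,0,0,0,-0.2133,84],[0,0,0,0,0,-0.2133,84]]},
)

```text
time: 6.55
eef_pos: [555.1, 64.8, 280.2]
ee_rot: [[-0.061, 0.859, 0.508], [0.998, 0.054, 0.028], [-0.003, 0.509, -0.861]]
force: [0.9, 0.3, 0.5]
opening: 84.1
grip_force: 0.0
```

Run:
```python
from h import *
w=cam('wrist');save(w,'w4.png');P=wcloud(w).reshape(-1,3); q=(P-O)@C
for nm,P in(('wrist',P),('top',cloud(cam('top')).reshape(-1,3)),('scene',cloud(cam('scene')).reshape(-1,3))):
  q=(P-O)@C
  k=q[(q[:,2]>42)&(q[:,2]<56)&(np.hypot(q[:,0],q[:,1]-45)<42)]
  print(nm,len(k),cv2.minEnclosingCircle(k[:,:2].astype(np.float32)) if len(k)>5 else'',np.percentile(k[:,2],[5,50,95]) if len(k) else '')
  if len(k)>50: t=k[k[:,2]>45]; print(np.linalg.lstsq(np.c_[t[:,:2],np.ones(len(t))],t[:,2],rcond=None)[0])
row('via',down(0),[470,-60,330]); row('key',down(-4.5),[444.5,-259.3,230])
s,_,_=state(); print(np.round(s['joint_positions'],1))
```

```text
wrist 677 ((-1.6253803968429565, 45.911895751953125), 32.04237365722656) [43.0122767  47.69469081 49.03618405]
[5.53469065e-04 4.07773676e-03 4.75701965e+01]
top 22 ((-22.876005172729492, 53.950889587402344), 18.876039505004883) [43.49727224 46.35370783 51.36357916]
scene 90 ((-1.4359809160232544, 46.672061920166016), 34.44124984741211) [42.67953902 46.23413408 49.26512124]
[7.98267708e-03 9.52278670e-03 4.69944046e+01]
via [29.9 -0.8  3.4] [-119.5  -51.1  -95.8]
key [29.9 -2.   7.8] [-316.7 -133.6  -27.6]
[ -2.9   7.6 105.    5.   37.7  -9.6]
```

The cup is home: rim 47.7 mm above the plate (48 expected), centred, tilt under 0.01 rad. Now over to the key.

To row units: -317 mm / 750 = -0.4227, -134 mm / 750 = -0.1787, 30 degrees / 229.1831 = 0.1309.

Emit:
jog_arm(
  segments={"steps": [[0.1309,-0.0044,0.0148,-0.1587,-0.068,-0.128,84],[0.1309,-0.0044,0.0148,-0.1587,-0.068,-0.128,84],[0.1309,-0.0044,0.0148,-0.1587,-0.068,-0.128,60],[0.1309,-0.0087,0.034,-0.4227,-0.1787,-0.0368,60],[0.1309,-0.0087,0.034,-0.4227,-0.1787,-0.0368,60],[0.1309,-0.0087,0.034,-0.4227,-0.1787,-0.0368,60],[0.1309,-0.0087,0.034,-0.4227,-0.1787,-0.0368,60],[0.1309,-0.0087,0.034,-0.4227,-0.1787,-0.0368,60],[0.1309,-0.0087,0.034,-0.4227,-0.1787,-0.0368,60],[0.1309,-0.0087,0.034,-0.4227,-0.1787,-0.0368,60],[0.1309,-0.0087,0.034,-0.4227,-0.1787,-0.0368,60]]},
)

```text
time: 7.62
eef_pos: [443.1, -261.4, 226.2]
ee_rot: [[0.083, 0.997, -0.008], [0.997, -0.083, 0.003], [0.003, -0.008, -1.0]]
force: [1.0, -0.5, 0.4]
opening: 60.0
grip_force: 0.0
```

Run:
```python
from h import *
w=cam('wrist');save(w,'w5.png')
for nm,P in(('wrist',wcloud(w)),('top',cloud(load('top'))),('scene',cloud(load('scene')))):
  P=P.reshape(-1,3)
  k=P[(P[:,2]>119)&(P[:,2]<132)&(abs(P[:,0]-446)<25)&(P[:,1]>-320)&(P[:,1]<-195)]
  if len(k)>5: print(nm,len(k),cv2.minAreaRect(k[:,:2].astype(np.float32)),np.percentile(k[:,2],[50,95]))
s,_,_=state(); print(np.round(s['joint_positions'],1)); row('key',down(-4.5),[444.5,-259.3,125])
```

```text
wrist 2189 ((444.6972351074219, -259.589111328125), (98.81651306152344, 14.092635154724121), 86.02960968017578) [128.86558908 130.12283426]
top 140 ((444.32745361328125, -259.5375061035156), (98.5448226928711, 15.472987174987793), 87.24737548828125) [128.29990142 131.49784394]
scene 304 ((444.5848083496094, -260.76788330078125), (100.21550750732422, 15.706676483154297), 86.35201263427734) [128.48007365 131.16964164]
[-38.8  19.3  89.9  -0.1  71.1 -34.2]
key [-0.4 -0.1 -0.1] [  0.3   1.2 102.3]
```

View pics/w5.png

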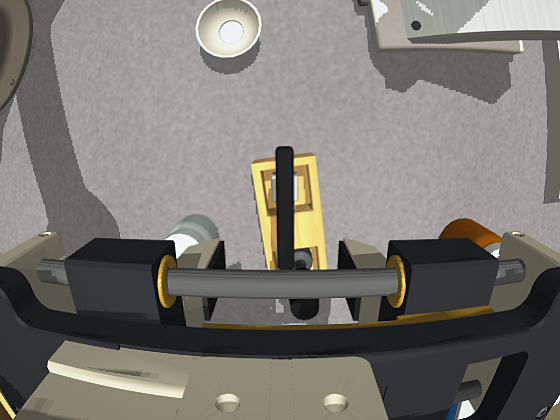

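The wrist view shows the bar from (284,150) to (288,270), clear of the nut driver at (303,300). Its centre is (444.7,-259.5) at azimuth 86°, with the top at z=129.

To row units: 112 mm / 750 = 0.1493, 1.4 mm / 750 = 0.0019, -0.6 degrees / 229.1831 = -0.0026.

Emit:
jog_arm(
  segments={"steps": [[-0.0017,0,-0.0026,0.0003,0.0019,0.0533,60],[-0.0017,0,-0.0026,0.0003,0.0019,0.1067,60],[-0.0017,0,-0.0026,0.0003,0.0019,0.1467,60],[-0.0017,0,-0.0026,0.0003,0.0019,0.1493,60],[-0.0017,0,-0.0026,0.0003,0.0019,0.1493,60],[-0.0017,0,-0.0026,0.0003,0.0019,0.1493,5],[-0.0017,0,-0.0026,0.0003,0.0019,0.1493,5],[-0.0017,0,-0.0026,0.0003,0.0019,0.1493,5],[-0.0017,0,-0.0026,0.0003,0.0019,0.1493,5],[-0.0017,0,-0.0026,0.0003,0.0019,0.1493,5],[-0.0017,0,-0.0026,0.0003,0.0019,0.1493,5],[-0.0017,0,-0.0026,0.0003,0.0019,0.1493,5]]},
  grip_n=60,
)

```text
time: 8.67
eef_pos: [445.6, -259.6, 117.6]
ee_rot: [[0.068, 0.998, 0.004], [0.998, -0.068, -0.001], [-0.001, 0.004, -1.0]]
force: [-0.1, 0.7, 0.1]
opening: 17.8
grip_force: 0.0
```

Run:
```python
from h import *
# key origin = grasp; TCP above key origin along key z
s,R0,p=state(); h=p[2]-6; print('h',h,p,R0.round(3).tolist())
row('up',R0,p+[0,0,130]); row('collar',tilt(62.5),W(0,-45,62+75+h))
```

```text
h 111.58265707709172 [ 445.63110725 -259.64398127  117.58265708] [[0.068, 0.998, 0.004], [0.998, -0.068, -0.001], [-0.001, 0.004, -1.0]]
up [0. 0. 0.] [-1.0e-01  6.0e-01 -1.3e+02]
collar [-28.1 -14.6 -68.2] [ 238.2   73.8 -197.9]
```

Emit:
jog_arm(
  segments={"steps": [[0,0,0,0,0,0,5],[0,0,0,0,0,0,5],[0,0,0,0,0,0,5],[0,0,0,0,0,0,5]]},
  grip_n=60,
)

```text
time: 9.0
eef_pos: [445.4, -259.6, 117.4]
ee_rot: [[0.068, 0.998, 0.004], [0.998, -0.068, -0.001], [-0.0, 0.004, -1.0]]
force: [-2.3, 0.7, 4.2]
opening: 13.6
grip_force: 60.0
```

Run:
```python
from h import *
s,R0,p=state(); h=p[2]-6; print('h',h,p,R0.round(3).tolist())
row('up',R0,p+[0,0,130]); row('collar',tilt(62.5),W(0,-45,62+75+h))
```

```text
h 111.43709072794198 [ 445.39478973 -259.60688174  117.43709073] [[0.068, 0.998, 0.004], [0.998, -0.068, -0.001], [-0.0, 0.004, -1.0]]
up [0. 0. 0.] [-1.0e-01  5.0e-01 -1.3e+02]
collar [-28.1 -14.6 -68.2] [ 238.3   74.  -198. ]
```

To row units: 238.3 mm / 750 = 0.3177, -198 mm / 750 = -0.264, -68.2 degrees / 229.1831 = -0.2976.

Emit:
jog_arm(
  segments={"steps": [[0,0,0,0,0,-0.02,5],[0,0,0,0,0,-0.06,5],[0,0,0,0,0,-0.1133,5],[0,0,0,0,0,-0.1667,5],[0,0,0,0,0,-0.22,5],[0,0,0,0,0,-0.26,5],[-0.1226,-0.0637,-0.2976,0.3177,0.0987,-0.264,5],[-0.1226,-0.0637,-0.2976,0.3177,0.0987,-0.264,5],[-0.1226,-0.0637,-0.2976,0.3177,0.0987,-0.264,5],[-0.1226,-0.0637,-0.2976,0.3177,0.0987,-0.264,5],[-0.1226,-0.0637,-0.2976,0.3177,0.0987,-0.264,5],[-0.1226,-0.0637,-0.2976,0.3177,0.0987,-0.264,5],[-0.1226,-0.0637,-0.2976,0.3177,0.0987,-0.264,5],[-0.1226,-0.0637,-0.2976,0.3177,0.0987,-0.264,5],[-0.1226,-0.0637,-0.2976,0.3177,0.0987,-0.264,5],[-0.1226,-0.0637,-0.2976,0.3177,0.0987,-0.264,5],[-0.1226,-0.0637,-0.2976,0.3177,0.0987,-0.264,5],[-0.1226,-0.0637,-0.2976,0.3177,0.0987,-0.264,5],[-0.1226,-0.0637,-0.2976,0.3177,0.0987,-0.264,5],[-0.1226,-0.0637,-0.2976,0.3177,0.0987,-0.264,5]]},
)

```text
time: 10.67
eef_pos: [534.9, -26.8, 315.3]
ee_rot: [[-0.794, 0.348, 0.498], [0.416, 0.909, 0.03], [-0.442, 0.231, -0.867]]
force: [0.7, -0.4, -1.8]
opening: 13.8
grip_force: 60.0
```

Create ck.py:
```python
from h import *
s,R0,p=state(); print('J',np.round(s['joint_positions'],1),'tcp in carrier',(C.T@(p-O)).round(1),'tool y az',np.degrees(np.arctan2(*(C.T@R0[:,1])[[1,0]])).round(1),'Ftool',(R0.T@s['force']).round(1),'Mtool',(R0.T@s['moment']).round(2), 'tilt',np.degrees(np.arccos(-R0[:,2]@C[:,2])).round(2))
```

```bash
python3 ck.py
```

Run:
```python
from h import *
row('collar',tilt(62.5),W(0,-45,62+75+111.4))
c=cam('scene'); save(c,'s6.png'); q=(cloud(c).reshape(-1,3)-O)@C
bar=q[(q[:,2]>237)&(q[:,2]<275)&(np.hypot(q[:,0],q[:,1]+45)<60)]
im=c['img'].reshape(-1,3); k=(q[:,2]>130)&(q[:,2]<300)&(np.hypot(q[:,0],q[:,1]+45)<70); 
for z in range(130,270,10):
    t=q[(q[:,2]>z)&(q[:,2]<=z+10)&(np.hypot(q[:,0],q[:,1]+45)<60)]
    if len(t): print(z,len(t),t.mean(0).round(1),t.min(0).round(0)[:2],t.max(0).round(0)[:2])
cv2.imwrite('pics/s6c.png',cv2.resize(c['img'][140:300,230:420],None,fx=4.0,fy=3.7)[:,:,::-1])
```

```text
J [-16.8   2.9 103.2  13.8  46.4 -89.7] tcp in carrier [  0.  -45.  248.1] tool y az 62.4 Ftool [ 0.1 -0.5  1.9] Mtool [0.07 0.34 0.02] tilt 0.06
collar [-0.  -0.  -0.1] [ 0.  -0.  -0.3]
130 8 [ 1.000e-01 -5.310e+01  1.393e+02] [-16. -60.] [ 18. -41.]
140 65 [  3.4 -49.1 145.3] [-18. -65.] [ 19. -31.]
150 50 [  5.  -51.5 155. ] [-17. -66.] [ 19. -31.]
160 79 [  5.5 -52.1 165.8] [-17. -64.] [ 19. -38.]
170 29 [  4.  -49.4 175. ] [ -4. -54.] [ 12. -40.]
180 31 [  4.2 -49.5 185.4] [ -6. -55.] [ 10. -41.]
190 28 [  3.6 -49.8 195. ] [ -3. -55.] [  9. -41.]
200 32 [  3.4 -49.4 204.9] [ -6. -54.] [  9. -40.]
210 28 [  3.6 -48.9 215. ] [ -6. -54.] [  9. -42.]
220 28 [  3.4 -49.3 224.8] [ -3. -53.] [  9. -43.]
230 35 [  4.4 -49.9 235.3] [-13. -63.] [ 15. -40.]
240 66 [ 14.9 -62.8 246. ] [-19. -75.] [ 46. -50.]
250 121 [ 16.4 -62.1 255.2] [-20. -73.] [ 48. -28.]
260 120 [  8.2 -51.9 264.1] [-20. -71.] [ 43. -26.]
```

View pics/s6c.png

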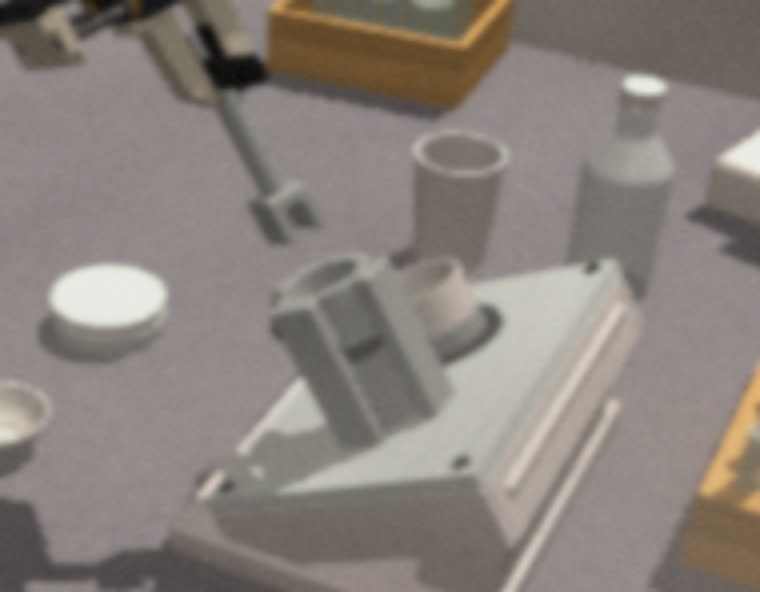

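The scene crop shows the key straight in the grip, its fork at (285,210) on the spindle axis above the collar mouth at (320,285). The depth slices agree (fork foot ≈138). Inserting.

To row units: 62 mm / 750 = 0.0827, 60 mm / 750 = 0.08.

Emit:
jog_arm(
  segments={"steps": [[0,0,0,0,0,0.02,5],[0,0,0,0,0,0.04,5],[0,0,0,0,0,0.0533,5],[0,0,0,0,0,0.064,5],[0,0,0,0,0,0.0707,5],[0,0,0,0,0,0.076,5],[0,0,0,0,0,0.08,5],[0,0,0,0,0,0.0827,5],[0,0,0,0,0,0.0827,5]]},
)

```text
time: 11.47
eef_pos: [565.9, -24.8, 261.8]
ee_rot: [[-0.795, 0.345, 0.499], [0.414, 0.91, 0.03], [-0.444, 0.231, -0.866]]
force: [-0.4, 0.2, -2.4]
opening: 14.1
grip_force: 60.0
```

```bash
python3 ck.py
```

```text
J [-15.3   9.2 104.9  15.1  38.2 -90.9] tcp in carrier [ 1.000e-01 -4.490e+01  1.863e+02] tool y az 62.5 Ftool [ 1.5 -0.5  1.9] Mtool [0.11 0.36 0.03] tilt 0.01
```

To row units: 12 mm / 750 = 0.016, 11 mm / 750 = 0.0147.

Emit:
jog_arm(
  segments={"steps": [[0,0,0,0,0,0.004,5],[0,0,0,0,0,0.008,5],[0,0,0,0,0,0.012,5],[0,0,0,0,0,0.0147,5],[0,0,0,0,0,0.016,5],[0,0,0,0,0,0.016,5]]},
)

```text
time: 11.97
eef_pos: [571.8, -24.4, 251.1]
ee_rot: [[-0.795, 0.346, 0.499], [0.414, 0.91, 0.03], [-0.443, 0.231, -0.866]]
force: [-0.3, -0.4, -2.2]
opening: 13.7
grip_force: 60.0
```

```bash
python3 ck.py
```

```text
J [-15.   10.5 105.1  15.4  36.7 -91.1] tcp in carrier [-1.00e-01 -4.49e+01  1.74e+02] tool y az 62.5 Ftool [ 1.1 -0.9  1.7] Mtool [0.16 0.38 0.04] tilt 0.03
```

To row units: 60 degrees / 229.1831 = 0.2618.

Emit:
jog_arm(
  segments={"steps": [[0,0,0.0218,0,0,0,5],[0,0,0.0436,0,0,0,5],[0,0,0.0654,0,0,0,5],[0,0,0.0873,0,0,0,5],[0,0,0.1091,0,0,0,5],[0,0,0.1309,0,0,0,5],[0,0,0.1527,0,0,0,5],[0,0,0.1745,0,0,0,5],[0,0,0.1963,0,0,0,5],[0,0,0.2182,0,0,0,5],[0,0,0.24,0,0,0,5],[0,0,0.2618,0,0,0,5],[0,0,0.2618,0,0,0,5]]},
)

```text
time: 13.05
eef_pos: [571.9, -24.5, 251.5]
ee_rot: [[-0.096, 0.861, 0.499], [0.995, 0.093, 0.03], [-0.021, 0.5, -0.866]]
force: [0.5, 1.0, -3.3]
opening: 13.8
grip_force: 60.0
```

```bash
python3 ck.py
```

```text
J [-15.   10.5 105.1  15.4  36.7 -30.9] tcp in carrier [  0.2 -45.  174.4] tool y az 2.4 Ftool [ 1.  -1.1  3.1] Mtool [ 0.44 -0.03 -0.07] tilt 0.02
```

The manual's scale: shifts go in shares of 75 cm and turns go in shares of 4 rad. Converting my numbers, 6 degrees / 229.1831 = 0.0262.

Emit:
jog_arm(
  segments={"steps": [[0,0,0.0087,0,0,0,5],[0,0,0.0175,0,0,0,5],[0,0,0.0262,0,0,0,5],[0,0,0.0262,0,0,0,5]]},
)

```text
time: 13.38
eef_pos: [571.9, -24.5, 251.5]
ee_rot: [[-0.009, 0.866, 0.499], [1.0, -0.007, 0.03], [0.03, 0.499, -0.866]]
force: [1.4, -0.5, -2.2]
opening: 14.2
grip_force: 60.0
```

```bash
python3 ck.py;python3 - <<'E'
from h import *
for n in('scene','top'):
    c=cam(n); q=(cloud(c).reshape(-1,3)-O)@C
    t=q[(abs(q[:,2]-62)<5)&(np.hypot(q[:,0],q[:,1]+45)<92)&(np.hypot(q[:,0],q[:,1]+45)>38)&(abs(q[:,0])<35)&(q[:,1]>-20)]
    if len(t)>5: print(n,len(t),t.mean(0).round(1),np.degrees(np.arctan2(t[:,1].mean()+45,t[:,0].mean())).round(1))
E
```

```text
J [-15.   10.5 105.1  15.4  36.7 -25.2] tcp in carrier [  0.2 -45.  174.4] tool y az -3.4 Ftool [-0.6  0.1  2.5] Mtool [ 0.36 -0.13 -0.07] tilt 0.02
top 75 [-6.1 15.4 61.4] 95.7
```

To row units: 6 degrees / 229.1831 = 0.0262.

Emit:
jog_arm(
  segments={"steps": [[0,0,0.0087,0,0,0,5],[0,0,0.0175,0,0,0,5],[0,0,0.0262,0,0,0,5],[0,0,0.0262,0,0,0,5]]},
)

```text
time: 13.82
eef_pos: [571.8, -24.5, 251.5]
ee_rot: [[0.082, 0.862, 0.499], [0.993, -0.112, 0.03], [0.082, 0.494, -0.866]]
force: [0.9, -0.5, -3.5]
opening: 13.9
grip_force: 60.0
```

```bash
python3 ck.py;python3 - <<'E'
from h import *
for n in('top',):
    c=cam(n); q=(cloud(c).reshape(-1,3)-O)@C
    t=q[(abs(q[:,2]-62)<5)&(np.hypot(q[:,0],q[:,1]+45)<92)&(np.hypot(q[:,0],q[:,1]+45)>38)&(abs(q[:,0])<35)&(q[:,1]>-20)]
    if len(t)>5: print(n,len(t),t.mean(0).round(1),np.degrees(np.arctan2(t[:,1].mean()+45,t[:,0].mean())).round(1))
E
```

```text
J [-15.   10.5 105.1  15.4  36.7 -19.2] tcp in carrier [  0.2 -45.  174.3] tool y az -9.4 Ftool [-0.7 -0.9  3.4] Mtool [ 0.37 -0.17 -0.11] tilt 0.02
top 76 [ 0.9 15.3 61.8] 89.2
```

The arm measures 89° (closed is 90°), so the clamp is at its stop. I'll ease back into the play, then withdraw the key. The well return comes next.

To row units: -125 mm / 750 = -0.1667, -105 mm / 750 = -0.14, -5 degrees / 229.1831 = -0.0218.

Emit:
jog_arm(
  segments={"steps": [[0,0,-0.0131,0,0,0,5],[0,0,-0.0218,0,0,0,5],[0,0,-0.0218,0,0,-0.0053,5],[0,0,-0.0218,0,0,-0.016,5],[0,0,-0.0218,0,0,-0.0333,5],[0,0,-0.0218,0,0,-0.06,5],[0,0,-0.0218,0,0,-0.1,5],[0,0,-0.0218,0,0,-0.14,5],[0,0,-0.0218,0,0,-0.1667,5],[0,0,-0.0218,0,0,-0.1667,5]]},
)

```text
time: 14.7
eef_pos: [509.2, -28.6, 365.2]
ee_rot: [[0.008, 0.862, 0.507], [0.999, -0.025, 0.028], [0.037, 0.506, -0.862]]
force: [1.3, -0.3, -1.6]
opening: 13.6
grip_force: 60.0
```

```bash
python3 ck.py
```

Run:
```python
from h import *
c=cam('top'); q=(cloud(c).reshape(-1,3)-O)@C
t=q[(abs(q[:,2]-62)<5)&(np.hypot(q[:,0],q[:,1]+45)<92)&(np.hypot(q[:,0],q[:,1]+45)>38)&(abs(q[:,0])<35)&(q[:,1]>-20)]
print(len(t),np.degrees(np.arctan2(t[:,1].mean()+45,t[:,0].mean())).round(1))
row('well',down(-4),[446.0,-261.3,117.4+120]); row('via',down(-4),[490,-150,330])
```

```text
J [-18.3  -2.3 100.7  13.3  53.6 -22.5] tcp in carrier [  2.7 -45.3 304.2] tool y az -4.4 Ftool [-0.3  0.3  2.1] Mtool [ 0.31 -0.09 -0.03] tilt 0.52
73 89.2
well [30.2 -3.   2.9] [-237.8 -111.7   69.5]
via [30.2 -3.   2.9] [-122.8  -29.9   14.9]
```

To row units: -238 mm / 750 = -0.3173, -123 mm / 750 = -0.164, 30.2 degrees / 229.1831 = 0.1318.

Emit:
jog_arm(
  segments={"steps": [[0.1318,-0.0131,0.0127,-0.164,-0.04,0.02,5],[0.1318,-0.0131,0.0127,-0.164,-0.04,0.02,5],[0.1318,-0.0131,0.0127,-0.164,-0.04,0.02,5],[0.1318,-0.0131,0.0127,-0.164,-0.04,0.02,5],[0.1318,-0.0131,0.0127,-0.3173,-0.1493,0.0667,5],[0.1318,-0.0131,0.0127,-0.3173,-0.1493,0.0927,5],[0.1318,-0.0131,0.0127,-0.3173,-0.1493,0.0927,5],[0.1318,-0.0131,0.0127,-0.3173,-0.1493,0.0927,5],[0.1318,-0.0131,0.0127,-0.3173,-0.1493,0.0927,5],[0.1318,-0.0131,0.0127,-0.3173,-0.1493,0.0927,5],[0.1318,-0.0131,0.0127,-0.3173,-0.1493,0.0927,5]]},
)

```text
time: 15.67
eef_pos: [445.7, -260.7, 233.9]
ee_rot: [[0.069, 0.998, -0.006], [0.998, -0.069, 0.003], [0.003, -0.006, -1.0]]
force: [0.3, -0.1, -1.1]
opening: 13.6
grip_force: 60.0
```

Run:
```python
from h import *
c=cam('scene');P=cloud(c).reshape(-1,3)
print(state()[2].round(1),state()[1].round(3).tolist())
for z in range(110,240,15):
    t=P[(P[:,2]>z)&(P[:,2]<=z+15)&(np.hypot(P[:,0]-446,P[:,1]+261)<35)]
    if len(t): print(z,len(t),t.mean(0).round(1))
save(c,'s8.png'); row('down',down(-4),[446.0,-261.3,117.4])
# wells: nutdriver and well walls
P=cloud(load('top')).reshape(-1,3); s=P[(abs(P[:,2]-40)<5)&(abs(P[:,0]-448)<60)&(abs(P[:,1]+308)<100)]
print(cv2.minAreaRect(s[:,:2].astype(np.float32)))
```

```text
[ 446.  -260.5  234.6] [[0.068, 0.998, -0.005], [0.998, -0.068, 0.002], [0.002, -0.005, -1.0]]
110 4 [ 451.2 -261.1  123.5]
125 88 [ 449.8 -266.1  132.3]
140 121 [ 449.8 -265.3  149.6]
155 55 [ 448.  -264.6  161. ]
170 38 [ 448.3 -264.4  177.4]
185 42 [ 448.6 -264.4  192.2]
200 46 [ 448.5 -264.3  207.7]
215 19 [ 449.9 -269.6  222.9]
230 138 [ 453.3 -273.9  238.4]
down [-0.3 -0.1  0.1] [ -1.1   0.7 117.2]
((448.6720275878906, -307.19207763671875), (66.59464263916016, 157.07635498046875), 2.3998031616210938)
```

Key is vertical over its well; lower to about 1 mm above the floor, check, then release.

To row units: 116 mm / 750 = 0.1547, 115 mm / 750 = 0.1533, -0.3 degrees / 229.1831 = -0.0013.

Emit:
jog_arm(
  segments={"steps": [[-0.0013,0,0,-0.0013,0.0007,0.04,5],[-0.0013,0,0,-0.0013,0.0007,0.08,5],[-0.0013,0,0,-0.0013,0.0007,0.1067,5],[-0.0013,0,0,-0.0013,0.0007,0.1267,5],[-0.0013,0,0,-0.0013,0.0007,0.14,5],[-0.0013,0,0,-0.0013,0.0007,0.148,5],[-0.0013,0,0,-0.0013,0.0007,0.1533,5],[-0.0013,0,0,-0.0013,0.0007,0.1547,5],[-0.0013,0,0,-0.0013,0.0007,0.1547,5]]},
)

```text
time: 16.47
eef_pos: [445.5, -261.9, 118.9]
ee_rot: [[0.069, 0.998, 0.0], [0.998, -0.069, 0.001], [0.001, 0.0, -1.0]]
force: [-1.0, -0.7, -2.3]
opening: 13.9
grip_force: 60.0
```

```bash
python3 ck.py
```

```text
J [-39.   26.4  98.2   0.1  55.5 -35.1] tcp in carrier [-187.7 -274.3  129.8] tool y az -8.5 Ftool [-0.8 -1.   2.3] Mtool [-0.08 -0.02  0.02] tilt 29.98
```

To row units: -140 mm / 750 = -0.1867, -100 mm / 750 = -0.1333.

Emit:
jog_arm(
  segments={"steps": [[0,0,0,0,0,0.0013,5],[0,0,0,0,0,0.0027,5],[0,0,0,0,0,0.0027,5],[0,0,0,0,0,0.0027,20],[0,0,0,0,0,0.0027,30],[0,0,0,0,0,0.0027,45],[0,0,0,0,0,0.0027,45],[0,0,0,0,0,-0.0267,45],[0,0,0,0,0,-0.08,45],[0,0,0,0,0,-0.1333,45],[0,0,0,0,0,-0.1867,45],[0,0,0,0,0,-0.1867,45],[0,0,0,0,0,-0.1867,45]]},
)

```text
time: 17.55
eef_pos: [445.9, -262.7, 260.5]
ee_rot: [[0.069, 0.998, 0.003], [0.998, -0.069, -0.001], [-0.001, 0.003, -1.0]]
force: [-0.7, 0.5, -0.7]
opening: 45.3
grip_force: 0.0
```

Run:
```python
from h import *
w=cam('wrist');save(w,'w9.png');t=cam('top');c=cam('scene');save(c,'s9.png')
for nm,P in(('wrist',wcloud(w)),('top',cloud(t)),('scene',cloud(c))):
  P=P.reshape(-1,3)
  k=P[(P[:,2]>119)&(P[:,2]<132)&(abs(P[:,0]-446)<25)&(P[:,1]>-320)&(P[:,1]<-195)]
  if len(k)>5: print(nm,len(k),cv2.minAreaRect(k[:,:2].astype(np.float32)),np.percentile(k[:,2],[50,95]))
  q=(P-O)@C
  k=q[(q[:,2]>45)&(q[:,2]<51)&(np.hypot(q[:,0],q[:,1]-45)<36)]; 
  if len(k)>5: print(' cup',len(k),cv2.minEnclosingCircle(k[:,:2].astype(np.float32)),np.median(k[:,2]))
  k=q[(abs(q[:,2]-62)<5)&(np.hypot(q[:,0],q[:,1]+45)<92)&(np.hypot(q[:,0],q[:,1]+45)>38)&(abs(q[:,0])<35)&(q[:,1]>-20)]
  if len(k)>5: print(' arm',np.degrees(np.arctan2(k[:,1].mean()+45,k[:,0].mean())).round(1))
cv2.imwrite('pics/s9c.png',cv2.resize(c['img'][150:350,140:420],None,fx=2.8,fy=2.8)[:,:,::-1])
```

```text
wrist 1733 ((445.1234130859375, -262.3818664550781), (98.92801666259766, 13.883441925048828), 85.9333724975586) [128.88919319 130.08176168]
top 13 ((449.1595764160156, -247.15933227539062), (17.904552459716797, 6.499324321746826), 73.95044708251953) [127.23758043 130.2961866 ]
 cup 52 ((-1.210400104522705, 45.574302673339844), 32.34138488769531) 47.18399684424219
 arm 89.6
scene 305 ((445.0335388183594, -263.91778564453125), (98.26929473876953, 17.380643844604492), 86.80204772949219) [128.47879549 131.18270195]
 cup 53 ((-0.4515802264213562, 46.70591735839844), 32.85916519165039) 47.49803110605919
 arm 86.1
```

View pics/s9c.png

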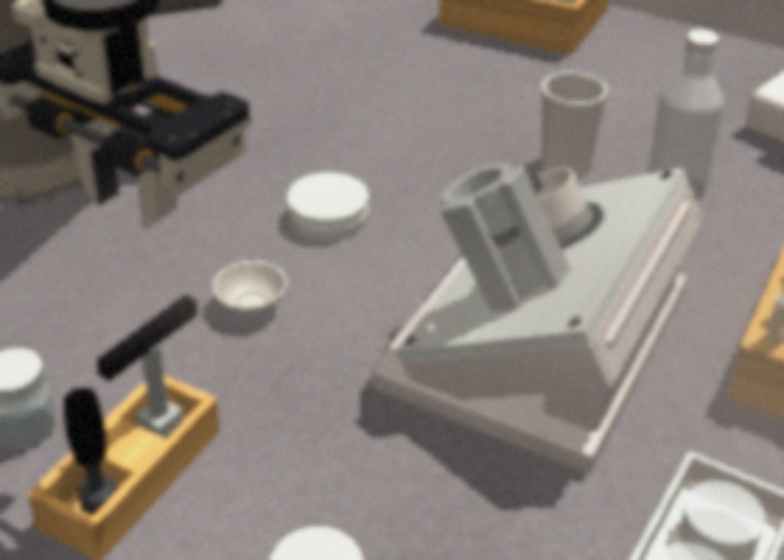

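The key stands upright in its well at (155,400), the cup is nested at (560,200), and the gripper is clear. The key top is at 129 mm, the same as before I took it. Handing in.

```bash
python3 -c "
from rig import ctrl
print(ctrl.close_job())"
```

```text
the job is handed in; nothing more can be done
None
```

I handed the job in at about 18 s on the robot clock, but no verdict came back: by my measurements the cup is fully home in the holder, the clamp is turned to its stop with the key, and the key is back upright in its well with the gripper clear.

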